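# Fit the cam lever and hold the test jig at full lift

## Robot

A 6-joint arm with a two-finger parallel gripper is mounted at the origin on the work surface. World frame = base frame: x ahead of the robot, y to its left, z up, the work surface at z = 0. Lengths are in m, angles in degrees, forces in N, time in s.
With the tool pointing down it reaches from about 0.2 to 0.875 m from the base axis. Payload 3.4 kg.
Tool frame: the origin (TCP) lies at the very end of the fingers, on their centre line; the grasp point (between the pads) lies bot.tcp_to_grasp behind it (bot.tcp_to_grasp is the distance from the TCP to the grasp point, in m); z points along the fingers, y is the direction in which the jaws open and shut (so a half turn about z gives the same grasp; the last joint's range is limited). The gripper opens to 94 mm and grips with 3 to 60 N. Pads are 16 mm wide; open, the fingers measure 119 mm over their backs; the gripper's body (75 mm by 177 mm) begins 78 mm behind the grasp point.
Start: joints at [58.785, 15.808, 86.224, -0, 77.962, -6.933], TCP at [0.236, 0.524, 0.205] pointing down, gripper open.
Joint ranges: [-165.64, 165.64], [-43.16, 119.46], [12.63, 154.43], [-67.54, 247.53], [6.08, 155.33], [-154.97, 154.97]. Speed limits (degrees/s): [147.25, 147.25, 180, 180, 180, 180].

## Interface

Orientations are given as a 3x3 rotation matrix whose columns are the frame's x, y, z axes.
In Python, from plant import bot gives the robot as it stands. The module is installed in compiled form; this text tells all that it offers.
- The arm moves only by the tool step_arm, never from a script. Its argument "deltas" is a list of rows, each a list of 5 numbers: the shift along the world's x, y, z in mm, then the turn about the world's z in degrees, then the opening in per cent of the stroke, from 0 (shut) to 100 (fully open). A call has exactly 10 rows; each row shifts and turns the commanded pose from where the row before left it; what a row does not reach is not made up. A row lasts 1/10 s, in which the tool goes at most 50 mm and 8.59 degrees, less where a joint would pass 70% of its speed; a pose out of reach is approached as far as the arm can. A call is refused whole if a number of a shift passes 50 or a number of a turn 8.59, either way. A call with a gripper value outside its range is refused whole. The fingers move at their own pace and stop on an object; "grip_force" is the grip in N (left out, the last holds). Time passes only in rows, so rows that do not move let the fingers close, or fill a call up. It gives the time, the measured TCP pose, the force and the opening at its end, in the units of the state.
- bot.get_state(): the state, without advancing time (a new reading comes with each control period).
- bot.get_image(name): name is "scene" or "side" or "wrist"; returns (picture, depth): 420x560x3 uint8, red, green, blue; 420x560 float32, m along the optical axis (not along the pixel's ray), 0 where there is no reading.
- bot.calibration(name): a dict with "vertical_fov" (degrees; the focal length in pixels is half the picture's height over the tangent of half this angle, whatever the lens; pixels are square), "cx", "cy" (the principal point, pixels), "k1" (the pictures are not rectified: a ray, as slopes to the right and down, at radius r is drawn at 1 + k1 r^2 times it, then the intrinsics apply), "extrinsics" (4x4, takes a point from world to camera coordinates). Camera axes: x right, y up, looking along -z (the intrinsics and any distortion apply to the point x, -y, -z); pixel columns grow to the right and rows downward; lengths in m; the calibration is good to about 2 mm. A picture is of the moment at which its call begins: read the wrist's pose just before it. calibration takes no time and is no camera call; for the wrist camera it gives the pose at the moment of the call.
- bot.close_job(): hands the job in, once; it reports no verdict.
The state is a dict: "clock": time; "joint_pos": joint angles; "joint_velocities": joint speeds; "joint_torque": joint torques, N m; "tcp_pos": TCP position; "tcp_rot": TCP orientation; "contact_force": force on the tool from outside, world axes, zero at the start; "wrist_torque": the same for the moment, N m; "grip_width": opening from 0.0 (shut) to 1.0 (fully open).
Only numpy, scipy, OpenCV 4.12 (cv2) and the standard library are available. Lean on these libraries where they do the work, as an engineer would, in place of code of your own. Each camera call takes 0.05 s, during which the arm holds its last target. There are 200 camera calls.

## Task

Fit the lever with the square hole onto the square shaft of the test jig's cam, pushed right down onto its shoulder. Then swing the lever counter-clockwise (seen from above) until the cam is at its highest lift, its high side pointing straight at the carriage so that the board is fully plugged. A spring turns the cam back, so finish while still holding the lever there with the gripper, touching nothing else on the jig, and leave the round-holed handle and all the other things on the bench where they are.

Things in the scene. Friction and masses are not known exactly. Their poses are not given: they have to be found in the camera images.
- jig: board test jig, fixed to the bench: aluminium base plate 130 mm wide (y -65 to +65), from x = -55 to +180 mm, 12 mm thick. Origin on the bench under the axis of the upright cam shaft; its x axis points from the shaft to the plug carriage and the green board. All of it but the shaft and its shoulder is below 43 mm
- shaft_seat (a point): point on the cam shaft's axis at the top of its round shoulder (48 mm across, 44 mm above the bench), on which the lever sits. Above it stands the square steel shaft, 20 x 20 mm, 25 mm tall, the top 5 mm tapered to 15 mm. Its x and y axes lie along the sides of the square and turn with the cam; with the cam at rest they are parallel to the jig's
- cam_centre (a point): centre of the eccentric, a steel disc 60 mm across and 12 mm thick just below the shoulder; it lies 10 mm off the shaft axis, towards the high side of the cam, and turns with it: at rest 1.75 rad clockwise (seen from above) from the jig's x axis, at the highest lift on that axis
- cam (a joint): turning angle of the cam shaft (rad), growing counter-clockwise seen from above: 0 = at rest (how it starts), 1.75 = highest lift, the high side pointing along the jig's x axis at the carriage; past that the lift falls, stop at 2.4. A spring always turns it back to 0: 0.06 Nm at rest, 0.27 Nm at the highest lift (3 N at the lever's knob)
- carriage (a joint): slide of the plug carriage (m) along the jig's x axis, driven by the cam: 0 at rest, about 0.0118 at the highest lift; the board's edge is fully plugged only there
- lever: the lever that fits, loose on the bench: square steel hub 34 x 34 mm, 28 mm high, with a square 21.5 mm hole right through; flat arm 18 mm wide, 12 mm thick, flush with the underside, along +x to 107 mm. 0.15 to 0.28 kg, centre of mass at x = 20 mm. Origin: centre of the hole at the underside, z up; hole sides along x and y: fits four ways, 0.07 rad turning play. Seated = origin at shaft_seat
- knob (a point): middle of the lever's upright round knob (black, 20 mm across): 95 mm along the lever's x from the hole's axis, 31 mm above the lever's underside. The knob stands on the arm from 12 to 50 mm above the underside
- spare: the handle that does not fit: round steel hub 38 mm across and 28 mm high with a round 16 mm hole, flat arm 18 mm wide and 12 mm thick along its +x, black round knob 20 mm across standing 70 mm out, top 38 mm high; origin on the bench under the hub
- tape: roll of masking tape lying flat, 90 mm across, 48 mm high; origin under its centre
- solder: reel of solder standing upright, 60 mm across, 58 mm high; origin under its centre
- pliers: pair of pliers lying flat, about 145 mm long, 14 mm high; origin on the bench near its middle, x along it towards the jaws
- marker: marker pen lying on the bench, 135 mm long, 15 mm thick; origin under its middle, x along it towards the cap
- tin: small open steel tin, 60 mm across, 35 mm high; origin under its centre
- flux: small white bottle with a red cap, 40 mm across, 75 mm high; origin under its centre
- parts_tray: black component tray 80 x 120 mm, 25 mm high; origin under its centre
Not all that is in view belongs to the job. What is shaped like the lever but red is not meant.

How it is judged:
By the outcome, as a careful person would: the job done as asked, in the order asked, and still so for the second after the job is handed in, while the arm keeps its last pose, push and grip.
It also fails if it takes over 64 s, if anything falls off the work surface, if the arm or the gripper's body presses on something with over 40 N, if the wrist force passes 120 N, or if a joint passes its speed limit or range.

## Working session

There is one attempt and no reset: what is moved stays moved. The work goes in short steps, Python scripts to look and compute and a tool call to move; the robot and the scene stay as the last step left them, time stands still between calls to the robot, and variables do not carry over. Pictures are saved under pics/ and viewed, about 8 in all and at most 12, crops included, and the job is handed in when it is done.

Besides the shell and the picture viewer there is one more tool, called in YAML: its name, and indented under it one key for each argument. step_arm: Moves the arm, as the interface text tells. Its arguments: {"type":"object","properties":{"deltas":{"type":"array","items":{"type":"array","items":{"type":"number"}}},"grip_force":{"type":"number"}},"required":["deltas"]}

```bash
mkdir -p pics
cat > h.py <<'E'
import numpy as np, cv2
from plant import bot
def intr(c):
    f=210/np.tan(np.radians(c["vertical_fov"])/2)
    return f,c["cx"],c["cy"],c["k1"],np.array(c["extrinsics"])
def ray(c,uv):
    f,cx,cy,k,E=intr(c); uv=np.atleast_2d(np.array(uv,float))
    d=(uv-[cx,cy])/f; s=d.copy()
    for _ in range(20): s=d/(1+k*(s**2).sum(1,keepdims=True))
    D=np.c_[s[:,0],-s[:,1],-np.ones(len(s))]@E[:3,:3]
    return -E[:3,:3].T@E[:3,3],D
def plane(c,uv,z):
    o,D=ray(c,uv); return o+D*((z-o[2])/D[:,2])[:,None]
def proj(c,P):
    f,cx,cy,k,E=intr(c); P=np.atleast_2d(P); q=P@E[:3,:3].T+E[:3,3]
    s=np.c_[q[:,0],-q[:,1]]/-q[:,2:]; s=s*(1+k*(s**2).sum(1,keepdims=True)); return s*f+[cx,cy]
def cloud(c,dep):
    v,u=np.mgrid[0:420,0:560]; o,D=ray(c,np.c_[u.ravel(),v.ravel()])
    return (o+D*dep.reshape(-1,1)).reshape(420,560,3)
def grab(n,tag):
    c=bot.calibration(n); p,d=bot.get_image(n); cv2.imwrite(f"pics/{tag}.png",p[:,:,::-1]); np.savez(f"pics/{tag}.npz",p=p,d=d,c=c)
    return c,p,d
def load(tag):
    z=np.load(f"pics/{tag}.npz",allow_pickle=True); return z["c"].item(),z["p"],z["d"]
E
python3 - <<'E'
from h import *
for n in("scene","side","wrist"):
    c,p,d=grab(n,n+"0"); o,_=ray(c,[[280,210]]); print(n,o,plane(c,[[280,210]],0),c["k1"],(d>0).mean())
print(bot.get_state(),bot.tcp_to_grasp)
a=cv2.imread("pics/scene0.png");b=cv2.imread("pics/side0.png")
E
```

```text
scene [1.38100789 0.2093097  1.13020223] [[0.52114116 0.00118459 0.        ]] 0.0341425503581814 0.9960119047619047
side [-0.20223178 -0.72677054  1.08686847] [[0.55945564 0.0921279  0.        ]] 0.035696854156285866 0.9960969387755102
wrist [0.17288132 0.55335785 0.38385255] [[0.25881987 0.51626225 0.        ]] -0.011795683068661442 0.9959651360544217
{'clock': 0.15, 'joint_pos': array([ 5.87854860e+01,  1.58384767e+01,  8.62772403e+01,  3.49892048e-04,
        7.79644139e+01, -6.93384915e+00]), 'joint_velocities': array([ 0.08870582, -0.1291887 , -0.21692602, -0.03071654,  0.00114306,
        0.04375442]), 'joint_torque': array([ 1.30297318e-03, -4.04928410e+01, -2.37431538e+01,  7.03301188e-02,
        3.14995169e-02, -8.65881702e-05]), 'tcp_pos': array([0.23622975, 0.52375712, 0.20482082]), 'tcp_rot': array([[-9.11541506e-01,  4.11207429e-01, -7.29896416e-04],
       [ 4.11208040e-01,  9.11540742e-01, -1.19298896e-03],
       [ 1.74764399e-04, -1.38759822e-03, -9.99999022e-01]]), 'contact_force': array([ 0.39406135, -0.49762104,  0.49607279]), 'wrist_torque': array([ 0.01686728, -0.02401402,  0.00673402]), 'grip_width': 1.0022734246966638} 0.0188
```

View pics/scene0.png

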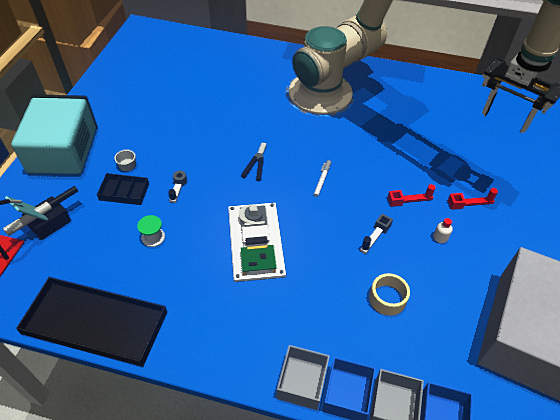

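View pics/side0.png

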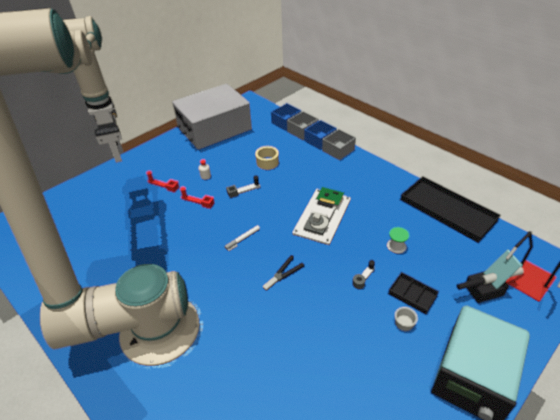

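Scene view: jig at about (256,240), with the shaft at (253,213). There are two dark-hub handles: hub (384,221) with knob (365,243), and hub (180,177) with knob (173,195). The red ones at (400,195) and (470,198) are decoys. Next I'll zoom in and get positions.

Run:
```python
from h import *
c,p,d=load("scene0"); X=cloud(c,d)
def crop(a,u,v,r=33): return cv2.resize(a[v-r:v+r,u-r:u+r],(390,390),interpolation=cv2.INTER_CUBIC)
c2,p2,d2=load("side0")
cv2.imwrite("pics/crops.png",np.hstack([crop(p,375,232)[:,:,::-1],crop(p,178,185)[:,:,::-1]]))
for n,(u,v) in dict(h1=(384,221),k1=(365,243),h2=(180,177),k2=(173,195),shaft=(253,213),board=(257,260)).items(): print(n,X[v,u])
for n,(u,v) in dict(p1=(231,206),p2=(277,204),p3=(284,278),p4=(233,280)).items(): print(n,plane(c,[[u,v]],.012))
# jig plate: white-ish
hsv=cv2.cvtColor(p,cv2.COLOR_RGB2HSV)
m=((hsv[...,1]<60)&(hsv[...,2]>140)&(abs(X[...,2]-.012)<.006)); m[:190]=0;m[290:]=0;m[:,:220]=0;m[:,295:]=0
P=X[m][:,:2]; r=cv2.minAreaRect((P*1000).astype(np.float32)); print(r, cv2.boxPoints(r))
m=(X[...,2]>.055)&(X[...,2]<.08);m[:190]=0;m[230:]=0;m[:,:225]=0;m[:,285:]=0
print(m.sum(),X[m].mean(0))
```

```text
h1 [0.48308581 0.2837494  0.00344666]
k1 [0.59669245 0.24443807 0.04176042]
h2 [ 0.50410124 -0.29592967  0.0261681 ]
k2 [ 0.57106712 -0.28969906  0.02639255]
shaft [ 0.58917551 -0.05489389  0.05128639]
board [ 0.71679248 -0.00624369  0.03635848]
p1 [[ 0.5535883  -0.12950081  0.012     ]]
p2 [[ 0.51224484 -0.01000639  0.012     ]]
p3 [[0.73441669 0.06841948 0.012     ]]
p4 [[ 0.77385291 -0.05138321  0.012     ]]
((638.450927734375, -33.7777099609375), (237.5227508544922, 128.94163513183594), 21.82469940185547) [[ 504.2335    -18.079483]
 [ 552.1699   -137.77931 ]
 [ 772.66833   -49.475937]
 [ 724.73193    70.22389 ]]
63 [ 0.5841554  -0.05492727  0.06513271]
```

View pics/crops.png

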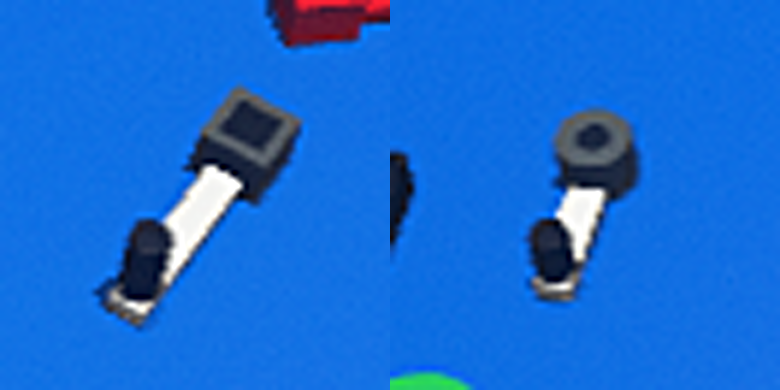

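The left one, near (384,221), has the square hole, so it is the lever. Its yaw is about -22°. Jig yaw is about 21.8°, with the shaft near (0.581,-0.057). I'll refine the lever, then move above it.

Run:
```python
from h import *
for t in("scene0","side0"):
    c,p,d=load(t); X=cloud(c,d)
    near=(abs(X[...,0]-.54)<.1)&(abs(X[...,1]-.26)<.07)
    for lo,hi in((.023,.031),(.009,.014),(.033,.053)):
        m=near&(X[...,2]>lo)&(X[...,2]<hi); print(t,lo,m.sum(),X[m].mean(0).round(4) if m.any() else 0)
    s=(abs(X[...,0]-.58)<.05)&(abs(X[...,1]+.057)<.05)
    m=s&(X[...,2]>.06)&(X[...,2]<.075); print("shaft",m.sum(),X[m].mean(0).round(4))
```

```text
scene0 0.023 104 [0.51   0.2778 0.0266]
scene0 0.009 120 [0.5412 0.2671 0.0114]
scene0 0.033 62 [0.5874 0.249  0.0451]
shaft 57 [ 0.5836 -0.0552  0.0659]
side0 0.023 52 [0.5071 0.2741 0.0265]
side0 0.009 67 [0.5403 0.2606 0.0112]
side0 0.033 32 [0.5848 0.2425 0.0441]
shaft 35 [ 0.5775 -0.0626  0.0671]
```

step_arm:
  deltas:
    - [20, -18, -3, 0, 100]
    - [29, -27, -4, 0, 100]
    - [29, -27, -4, 0, 100]
    - [29, -27, -4, 0, 100]
    - [29, -27, -4, 0, 100]
    - [29, -27, -4, 0, 100]
    - [29, -27, -4, 0, 100]
    - [29, -27, -4, 0, 100]
    - [29, -27, -4, 0, 100]
    - [12, -13, 0, 0, 100]

```text
clock: 1.15
tcp_pos: [0.5023, 0.2747, 0.1696]
tcp_rot: [[-0.91, 0.414, -0.0], [0.414, 0.91, -0.001], [-0.0, -0.001, -1.0]]
contact_force: [-0.4, -0.6, 0.1]
grip_width: 1.0
```

Run:
```python
from h import *
c,p,d=grab("wrist","w1"); s=bot.get_state(); print(s["tcp_pos"],s["contact_force"])
X=cloud(c,d); print(proj(c,[.502,.277,.028]),proj(c,s["tcp_pos"]))
t=s["tcp_pos"]; n=(abs(X[...,:2]-[.54,.26])<.1).all(2)
for lo,hi in((.024,.032),(.009,.014),(.045,.055)):
    m=n&(X[...,2]>lo)&(X[...,2]<hi); r=cv2.minAreaRect((X[m][:,:2]*1000).astype(np.float32)); print(lo,m.sum(),X[m].mean(0),r)
```

```text
[0.50340251 0.27382278 0.16980403] [1.51093872 0.22781043 0.36095162]
[[279.66087624 201.25998273]] [[276.53240353 253.45304137]]
0.024 685 [0.50302553 0.27991549 0.02768215] ((531.6583862304688, 266.82574462890625), (33.913169860839844, 109.7864761352539), 66.26726531982422)
0.009 904 [0.54520009 0.26380378 0.01158885] ((532.7201538085938, 267.19134521484375), (28.552255630493164, 111.91236114501953), 65.73152160644531)
0.045 267 [0.58510886 0.24839112 0.0491969 ] ((585.6973876953125, 248.23294067382812), (18.994380950927734, 19.294404983520508), 87.6589584350586)
```

View pics/w1.png

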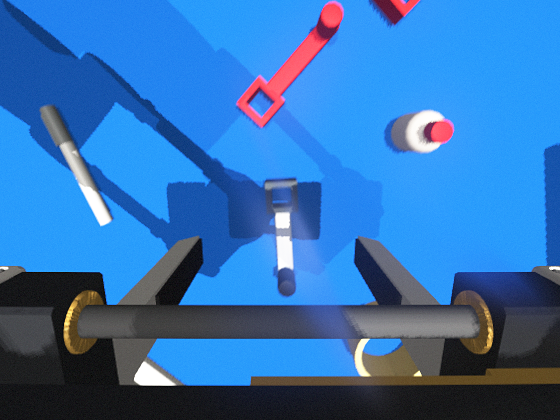

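The wrist view shows the lever with its hub at (281,195) and knob at (287,283). It lies nearly along the tool's x axis and is clear of the other things.

Run:
```python
from h import *
c,p,d=load("w1"); X=cloud(c,d)
n=(abs(X[...,:2]-[.50,.281])<.032).all(2)
m=n&(X[...,2]>.024)&(X[...,2]<.032); print("hub",m.sum(),cv2.minAreaRect((X[m][:,:2]*1000).astype(np.float32)))
# hub's outer silhouette by colour (not blue) as pixel contour, arm axis
hsv=cv2.cvtColor(p,cv2.COLOR_RGB2HSV)
m=(abs(X[...,2]-.0115)<.003)&(abs(X[...,:2]-[.545,.264])<.06).all(2)&(hsv[...,1]<70)
P=(X[m][:,:2]*1000).astype(np.float32); vx,vy,x0,y0=cv2.fitLine(P,cv2.DIST_HUBER,0,.01,.01).ravel(); print("arm yaw",np.degrees(np.arctan2(vy,vx)),x0,y0,len(P))
# dark hole inside hub top
q=cv2.resize(p[165:310,240:330,::-1],None,fx=4,fy=4,interpolation=cv2.INTER_CUBIC);cv2.imwrite("pics/w1c.png",q)
```

```text
hub 637 ((497.63720703125, 281.9932556152344), (33.98915100097656, 34.220279693603516), 68.86905670166016)
arm yaw -20.757547 547.4171 261.89395 777
```

View pics/w1c.png

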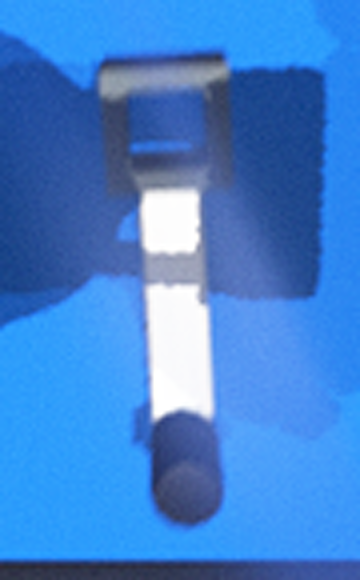

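step_arm:
  deltas:
    - [-2, 4, -10, 1.7, 100]
    - [-1, 2, -25, 1.7, 100]
    - [0, 0, -25, 0, 100]
    - [0, 0, -25, 0, 100]
    - [0, 0, -20, 0, 100]
    - [0, 0, -10, 0, 100]
    - [0, 0, 0, 0, 100]
    - [0, 0, 0, 0, 100]
    - [0, 0, 0, 0, 100]
    - [0, 0, 0, 0, 100]

```text
clock: 2.2
tcp_pos: [0.4981, 0.2836, 0.0566]
tcp_rot: [[-0.934, 0.356, 0.002], [0.356, 0.934, 0.001], [-0.002, 0.002, -1.0]]
contact_force: [-0.4, -0.8, 0.1]
grip_width: 1.004
```

step_arm:
  deltas:
    - [0, -1, -15, 0, 100]
    - [0, 0, -15, 0, 100]
    - [0, 0, -12, 0, 100]
    - [0, 0, -7, 0, 100]
    - [0, 0, -1, 0, 60]
    - [0, 0, 0, 0, 20]
    - [0, 0, 0, 0, 20]
    - [0, 0, 0, 0, 20]
    - [0, 0, 0, 0, 20]
    - [0, 0, 0, 0, 20]
  grip_force: 45

```text
clock: 3.2
tcp_pos: [0.4976, 0.2822, 0.0058]
tcp_rot: [[-0.934, 0.356, 0.001], [0.356, 0.934, 0.0], [-0.0, 0.0, -1.0]]
contact_force: [0.5, -0.1, -0.3]
grip_width: 0.524
```

step_arm:
  deltas:
    - [0, 0, 0, 0, 0]
    - [0, 0, 0, 0, 0]
    - [0, 0, 0, 0, 0]
    - [0, 0, 0, 0, 0]
    - [0, 0, 0, 0, 0]
    - [0, 0, 0, 0, 0]
    - [0, 0, 0, 0, 0]
    - [0, 0, 0, 0, 0]
    - [0, 0, 0, 0, 0]
    - [0, 0, 0, 0, 0]

```text
clock: 4.2
tcp_pos: [0.4974, 0.2821, 0.0055]
tcp_rot: [[-0.934, 0.356, -0.0], [0.356, 0.934, -0.0], [0.0, -0.0, -1.0]]
contact_force: [-1.1, -0.6, 1.8]
grip_width: 0.36
```

step_arm:
  deltas:
    - [0, 0, 10, 0, 0]
    - [0, 0, 25, 0, 0]
    - [0, 0, 30, 0, 0]
    - [0, 0, 30, 0, 0]
    - [0, 0, 25, 0, 0]
    - [0, 0, 15, 0, 0]
    - [10, -25, 0, 3, 0]
    - [15, -37, 0, 5, 0]
    - [15, -37, 0, 5, 0]
    - [15, -37, 0, 5, 0]

```text
clock: 5.2
tcp_pos: [0.5528, 0.1452, 0.1408]
tcp_rot: [[-0.999, 0.046, 0.001], [0.046, 0.999, 0.001], [-0.001, 0.001, -1.0]]
contact_force: [1.0, -0.0, -2.6]
grip_width: 0.361
```

step_arm:
  deltas:
    - [15, -37, 0, 5, 0]
    - [15, -37, 0, 5, 0]
    - [15, -37, 0, 5, 0]
    - [15, -37, 0, 5, 0]
    - [15, -37, 0, 5, 0]
    - [0, 0, 0, 0, 0]
    - [0, 0, 0, 0, 0]
    - [0, 0, 0, 0, 0]
    - [0, 0, 0, 0, 0]
    - [0, 0, 0, 0, 0]

```text
clock: 6.2
tcp_pos: [0.6271, -0.0376, 0.1407]
tcp_rot: [[-0.926, -0.378, 0.0], [-0.378, 0.926, 0.0], [-0.0, 0.0, -1.0]]
contact_force: [0.4, -0.6, -2.0]
grip_width: 0.359
```

Run:
```python
from h import *
s=bot.get_state(); c,p,d=grab("wrist","w2"); print(s["tcp_pos"],s["tcp_rot"][:,1],s["grip_width"])
X=cloud(c,d); n=(abs(X[...,:2]-[.581,-.058])<.035).all(2)
for lo,hi in((.066,.075),(.041,.047)):
    m=n&(X[...,2]>lo)&(X[...,2]<hi); print(lo,m.sum(),X[m].mean(0) if m.any() else 0, cv2.minAreaRect((X[m][:,:2]*1000).astype(np.float32)) if m.any() else 0)
print(proj(c,[.581,-.058,.069]))
```

```text
[ 0.62712552 -0.0375704   0.14071319] [-3.77816732e-01  9.25880354e-01  2.92979081e-04] 0.3593066459637155
0.066 492 [ 0.57896445 -0.05769536  0.06839544] ((579.0629272460938, -57.6812744140625), (18.453449249267578, 18.67320442199707), 21.670852661132812)
0.041 2125 [ 0.58324737 -0.05628621  0.04344594] ((585.159912109375, -63.01927185058594), (66.79259490966797, 61.43714904785156), 23.388248443603516)
[[275.20963841 158.96611856]]
```

View pics/w2.png

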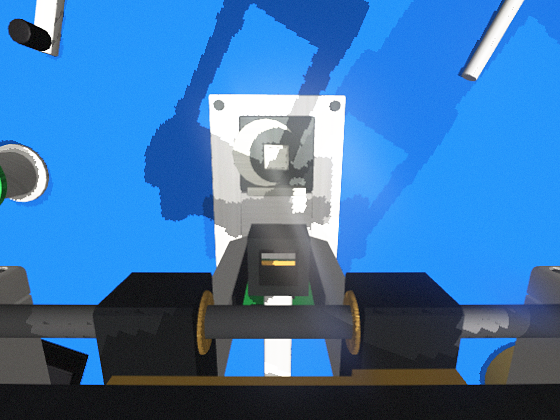

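The shaft top is at (275,157) and the held hub at about (278,262). I'll measure the held hub with the same camera so that any bias cancels.

Run:
```python
from h import *
c,p,d=load("w2"); X=cloud(c,d); a=np.radians(22); R=np.array([[np.cos(a),np.sin(a)],[-np.sin(a),np.cos(a)]])
r=X[225:300,235:320]; L=(r[...,:2]-[.62713,-.03757])@R.T*1000
m=(r[...,2]>.155)&(r[...,2]<.17)&(abs(L)<30).all(2)
print(m.sum(),r[m][:,2].mean(),np.percentile(L[m],[1,50,99],axis=0))
print("hole-ish (seen through)"); h=(r[...,2]<.15)&(abs((L))<60).all(2)
for row in range(225,300,5): print(row,''.join('#' if .155<X[row,u,2]<.17 else ('o' if X[row,u,2]<.1 else ('+' if X[row,u,2]<.155 else '^')) for u in range(240,316,2)))
```

```text
3013 0.16225136441478466 [[-16.0368577  -21.04312867]
 [ -2.59704355   0.7576122 ]
 [ 18.05185005  21.54018917]]
hole-ish (seen through)
225 o^oooo++++++++++++++++++++++++++++oooo
230 ooooo+++++++++++++++++++++++++++++oooo
235 oooo###################^###########ooo
240 ++++################################++
245 ######################################
250 ##########+ooooooooooooooooo+#########
255 ^^########+ooooooooooooooooo+########^
260 ^^^#######+ooooooooooooooooo+#######^^
265 ^^^^######+++++++++++++++++++#######^^
270 ^^^^######+++++++++^+++++++++#######^^
275 ^^^^######+++++++++++++++++++#######^^
280 ^^^^##################^#############^^
285 ^^^^########^######^###############o^^
290 ^^^o###############################o^^
295 ^^^o###############################oo^
```

Run:
```python
from h import *
c,p,d=load("w2"); X=cloud(c,d)
z=X[...,2]; m=((z<.155)).astype(np.uint8)
n,l,st,ce=cv2.connectedComponentsWithStats(m[240:290,250:310]); 
i=l[22,28]; x,y,w,h,_=st[i]; uv=np.array([[250+x-.5,240+y-.5],[250+x+w-.5,240+y+h-.5]]); print(uv)
P=plane(c,[uv.mean(0)],.1625)[0]; print(P, "move", (np.array([.57903,-.05770])-P[:2])*1000)
print(plane(c,[uv[0],uv[1]],.1625))
```

```text
[[259.5 248.5]
 [297.5 279.5]]
[ 0.62625258 -0.03676019  0.1625    ] move [-47.22258474 -20.93981146]
[[ 0.62178652 -0.04969869  0.1625    ]
 [ 0.6308421  -0.0234749   0.1625    ]]
```

step_arm:
  deltas:
    - [-10, -4, 0, 0, 0]
    - [-14, -6, 0, 0, 0]
    - [-14, -6, 0, 0, 0]
    - [-9.5, -4.5, -10, 0, 0]
    - [0, 0, -20, 0, 0]
    - [0, 0, -20, 0, 0]
    - [0, 0, -10, 0, 0]
    - [0, 0, 0, 0, 0]
    - [0, 0, 0, 0, 0]
    - [0, 0, 0, 0, 0]

```text
clock: 7.25
tcp_pos: [0.5808, -0.0595, 0.0815]
tcp_rot: [[-0.926, -0.377, 0.002], [-0.377, 0.926, -0.0], [-0.002, -0.001, -1.0]]
contact_force: [-0.7, -0.4, -1.7]
grip_width: 0.358
```

step_arm:
  deltas:
    - [-0.5, 0.5, -3, 0, 0]
    - [0, 0, -3, 0, 0]
    - [0, 0, -3, 0, 0]
    - [0, 0, -3, 0, 0]
    - [0, 0, -3, 0, 0]
    - [0, 0, -3, 0, 0]
    - [0, 0, -2, 0, 0]
    - [0, 0, 0, 0, 0]
    - [0, 0, 0, 0, 0]
    - [0, 0, 0, 0, 0]

```text
clock: 8.25
tcp_pos: [0.5795, -0.0589, 0.0606]
tcp_rot: [[-0.926, -0.377, -0.0], [-0.377, 0.926, 0.0], [0.0, 0.0, -1.0]]
contact_force: [-0.4, 0.9, -2.1]
grip_width: 0.358
```

step_arm:
  deltas:
    - [0, 0, -3, 0, 0]
    - [0, 0, -3, 0, 0]
    - [0, 0, -2, 0, 0]
    - [0, 0, -2, 0, 0]
    - [0, 0, -1, 0, 0]
    - [0, 0, -0.5, 0, 0]
    - [0, 0, 0, 0, 0]
    - [0, 0, 0, 0, 0]
    - [0, 0, 0, 0, 0]
    - [0, 0, 0, 0, 0]

```text
clock: 9.25
tcp_pos: [0.5794, -0.0588, 0.0495]
tcp_rot: [[-0.926, -0.377, 0.0], [-0.377, 0.926, 0.0], [-0.0, 0.0, -1.0]]
contact_force: [-2.6, 0.1, 6.1]
grip_width: 0.357
```

step_arm:
  deltas:
    - [0, 0, -0.5, 0, 0]
    - [0, 0, -0.5, 0, 0]
    - [0, 0, 0, 0, 0]
    - [0, 0, 0, 0, 0]
    - [0, 0, 0.7, 0, 0]
    - [0, 0, 0.3, 0, 0]
    - [0, 0, 0, 0, 60]
    - [0, 0, 0, 0, 80]
    - [0, 0, 0, 0, 80]
    - [0, 0, 0, 0, 80]

```text
clock: 10.25
tcp_pos: [0.5796, -0.0589, 0.0487]
tcp_rot: [[-0.926, -0.376, -0.0], [-0.376, 0.926, 0.0], [-0.0, 0.0, -1.0]]
contact_force: [1.0, 0.2, 0.3]
grip_width: 0.662
```

step_arm:
  deltas:
    - [0, 0, 0, 0, 80]
    - [0, 0, 0, 0, 80]
    - [0, 0, 5, 0, 80]
    - [0, 0, 15, 0, 80]
    - [0, 0, 25, 0, 80]
    - [0, 0, 25, -5, 80]
    - [0, 0, 20, -8.5, 80]
    - [0, 0, 10, -8.5, 80]
    - [0, 0, 0, -8.5, 80]
    - [0, 0, 0, -8.5, 80]

```text
clock: 11.25
tcp_pos: [0.5799, -0.0589, 0.1501]
tcp_rot: [[-0.955, 0.296, 0.002], [0.296, 0.955, -0.0], [-0.002, 0.0, -1.0]]
contact_force: [0.1, -0.3, -1.0]
grip_width: 0.798
```

step_arm:
  deltas:
    - [0, 0, 0, -8.5, 80]
    - [0, 0, 0, -8.5, 80]
    - [0, 0, 0, -8.5, 80]
    - [0, 0, 0, -8.5, 80]
    - [0, 0, 0, -8.5, 80]
    - [0, 0, 0, -8.5, 80]
    - [0, 0, 0, -8.5, 80]
    - [0, 0, 0, -8.5, 80]
    - [0, 0, 0, -8.5, 80]
    - [0, 0, 0, -8.5, 80]

```text
clock: 12.25
tcp_pos: [0.5795, -0.0588, 0.1494]
tcp_rot: [[0.212, 0.977, 0.001], [0.977, -0.212, -0.0], [-0.0, 0.001, -1.0]]
contact_force: [0.4, -0.0, 0.7]
grip_width: 0.796
```

step_arm:
  deltas:
    - [0, 0, 0, -8.5, 80]
    - [5, 2, 0, -8.5, 80]
    - [10, 4, 0, -8.5, 80]
    - [10, 4, 0, -8.5, 80]
    - [5, 2, 0, -8.5, 80]
    - [0, 0, 0, -8.5, 80]
    - [0, 0, 0, -5, 80]
    - [0, 0, 0, 0, 80]
    - [0, 0, 0, 0, 80]
    - [0, 0, 0, 0, 80]

```text
clock: 13.25
tcp_pos: [0.6094, -0.0469, 0.1492]
tcp_rot: [[0.926, 0.378, 0.0], [0.378, -0.926, -0.0], [0.0, 0.0, -1.0]]
contact_force: [0.2, -0.8, -0.2]
grip_width: 0.799
```

Run:
```python
from h import *
s=bot.get_state(); c,p,d=grab("wrist","w3"); print(s["clock"],s["joint_pos"][5],s["tcp_pos"],s["tcp_rot"][:,1])
X=cloud(c,d); n=(abs(X[...,:2]-[.667,-.022])<.035).all(2)
m=n&(X[...,2]>.088)&(X[...,2]<.1); print("knob",m.sum(),X[m].mean(0),cv2.minEnclosingCircle((X[m][:,:2]*1000).astype(np.float32)))
n=(abs(X[...,:2]-[.579,-.058])<.03).all(2)&(X[...,2]>.066)&(X[...,2]<.085); print("hub",n.sum(),X[n].mean(0) if n.any() else 0, np.median(X[n][:,2]),cv2.minAreaRect((X[n][:,:2]*1000).astype(np.float32)) if n.any() else 0)
```

```text
13.25 56.89914966753126 [ 0.60941504 -0.04685595  0.149152  ] [ 3.77686063e-01 -9.25933694e-01  1.79298275e-04]
knob 550 [ 0.66916341 -0.02272379  0.09353102] ((669.0368041992188, -22.83624267578125), 9.878040313720703)
hub 1358 [ 0.58158598 -0.05724937  0.07069891] 0.07140599735504066 ((581.0878295898438, -57.70467758178711), (34.32818603515625, 34.09734344482422), 21.642480850219727)
```

View pics/w3.png

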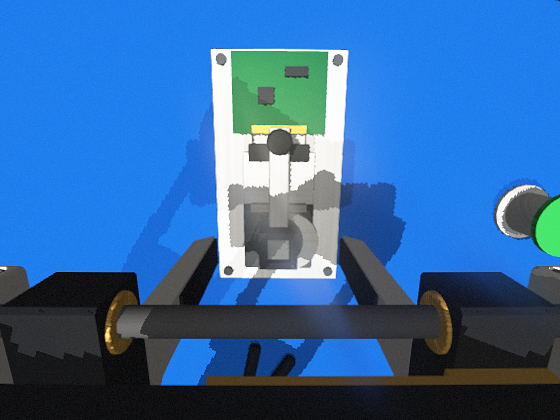

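The lever is seated: hub top at z about 71.4 mm against 72 expected, and knob top at 93.5 mm against 94. The knob is at (279,142) px, about (0.668,-0.023). Next I'll grip the knob.

step_arm:
  deltas:
    - [15, 6, 0, 0, 80]
    - [25, 10, 0, 0, 80]
    - [19, 8, -5, 0, 80]
    - [0, 0, -20, 0, 70]
    - [0, 0, -25, 0, 60]
    - [0, 0, -25, 0, 50]
    - [0, 0, -14, 0, 45]
    - [0, 0, 0, 0, 45]
    - [0, 0, 0, 0, 40]
    - [0, 0, 0, 0, 0]
  grip_force: 40

```text
clock: 14.3
tcp_pos: [0.6696, -0.023, 0.0616]
tcp_rot: [[0.926, 0.377, 0.003], [0.377, -0.926, -0.0], [0.002, 0.001, -1.0]]
contact_force: [0.5, -0.5, -0.5]
grip_width: 0.35
```

step_arm:
  deltas:
    - [0, 0, 0, 0, 0]
    - [0, 0, 0, 0, 0]
    - [0, 0, 0, 0, 0]
    - [0, 0, 0, 0, 0]
    - [0, 0, 0, 0, 0]
    - [0, 0, 0, 0, 0]
    - [0, 0, 0, 0, 0]
    - [0, 0, 0, 0, 0]
    - [0, 0, 0, 0, 0]
    - [0, 0, 0, 0, 0]

```text
clock: 15.3
tcp_pos: [0.6694, -0.0229, 0.0606]
tcp_rot: [[0.926, 0.377, 0.002], [0.377, -0.926, -0.0], [0.002, 0.001, -1.0]]
contact_force: [2.2, 1.0, 4.1]
grip_width: 0.205
```

Run:
```python
import numpy as np
# arc with centre shaft, from yaw 21.6; print per-step deltas, 5 deg each
a=np.radians(21.6+5*np.arange(22)); P=95*np.c_[np.cos(a),np.sin(a)]
print(np.diff(P,axis=0).round(1).tolist())
```

```text
[[-3.4, 7.6], [-4.0, 7.2], [-4.6, 6.9], [-5.2, 6.4], [-5.8, 6.0], [-6.3, 5.4], [-6.7, 4.9], [-7.1, 4.3], [-7.5, 3.6], [-7.7, 3.0], [-8.0, 2.3], [-8.1, 1.6], [-8.2, 0.9], [-8.3, 0.1], [-8.3, -0.6], [-8.2, -1.3], [-8.0, -2.0], [-7.8, -2.7], [-7.6, -3.4], [-7.2, -4.0], [-6.9, -4.6]]
```

step_arm:
  deltas:
    - [-3.4, 7.6, 0, 5, 0]
    - [-4.0, 7.2, 0, 5, 0]
    - [-4.6, 6.9, 0, 5, 0]
    - [-5.2, 6.4, 0, 5, 0]
    - [-5.8, 6.0, 0, 5, 0]
    - [-6.3, 5.4, 0, 5, 0]
    - [-6.7, 4.9, 0, 5, 0]
    - [-7.1, 4.3, 0, 5, 0]
    - [-7.5, 3.6, 0, 5, 0]
    - [0, 0, 0, 0, 0]

```text
clock: 16.3
tcp_pos: [0.6174, 0.0294, 0.0603]
tcp_rot: [[0.388, 0.922, 0.0], [0.922, -0.388, -0.001], [-0.001, 0.001, -1.0]]
contact_force: [2.1, -1.6, 4.5]
grip_width: 0.208
```

step_arm:
  deltas:
    - [-7.7, 3.0, 0, 5, 0]
    - [-8.0, 2.3, 0, 5, 0]
    - [-8.1, 1.6, 0, 5, 0]
    - [-8.2, 0.9, 0, 5, 0]
    - [-8.3, 0.1, 0, 5, 0]
    - [-8.3, -0.6, 0, 5, 0]
    - [-8.2, -1.3, 0, 5, 0]
    - [-8.0, -2.0, 0, 5, 0]
    - [-7.8, -2.7, 0, 5, 0]
    - [0, 0, 0, 0, 0]

```text
clock: 17.3
tcp_pos: [0.5453, 0.0304, 0.0603]
tcp_rot: [[-0.375, 0.927, 0.001], [0.927, 0.375, -0.0], [-0.0, 0.001, -1.0]]
contact_force: [1.4, 1.1, 4.4]
grip_width: 0.207
```

step_arm:
  deltas:
    - [-7.6, -3.4, 0, 5, 0]
    - [-7.2, -4.0, 0, 5, 0]
    - [0, 0, 0, 0, 0]
    - [0, 0, 0, 0, 0]
    - [0, 0, 0, 0, 0]
    - [0, 0, 0, 0, 0]
    - [0, 0, 0, 0, 0]
    - [0, 0, 0, 0, 0]
    - [0, 0, 0, 0, 0]
    - [0, 0, 0, 0, 0]

```text
clock: 18.3
tcp_pos: [0.531, 0.0235, 0.0602]
tcp_rot: [[-0.529, 0.849, 0.001], [0.849, 0.529, 0.0], [0.0, 0.001, -1.0]]
contact_force: [0.5, 0.4, 6.1]
grip_width: 0.204
```

Run:
```python
from h import *
s=bot.get_state(); print(s["tcp_pos"],s["contact_force"],s["grip_width"])
v=s["tcp_pos"][:2]-[.580,-.0578]; print(np.hypot(*v),np.degrees(np.arctan2(v[1],v[0])))
q=[]
for n in("scene","side"):
    c,p,d=grab(n,n+"4"); u,w=proj(c,[.60,-.04,.05])[0].astype(int); r=38
    q.append(cv2.resize(p[w-r:w+r,u-r:u+r,::-1],(400,400),interpolation=cv2.INTER_CUBIC))
c,p,d=grab("wrist","w4"); cv2.imwrite("pics/f4.png",np.vstack([np.hstack(q)]))
print(proj(c,[[.580,-.0578,.069],[.58+.03*.928,-.0578+.03*.372,.04]]))
```

```text
[0.53096763 0.02347412 0.06023265] [0.49601393 0.36256858 6.12762099] 0.20378302803613643
0.09491920906255963 121.10242011696836
[[275.68442305 389.78867656]
 [314.73831792 365.05648634]]
```

View pics/f4.png

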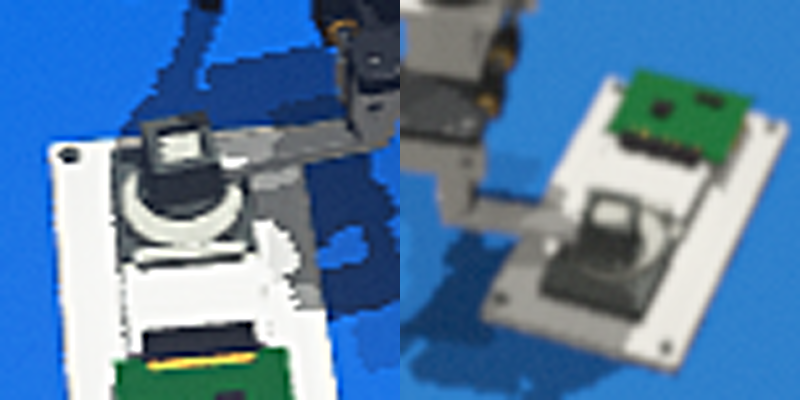

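Run:
```python
from h import *
from scipy.optimize import least_squares
a=np.radians(21.7); R=np.array([[np.cos(a),np.sin(a)],[-np.sin(a),np.cos(a)]])
for t in("scene0","side0","w2","scene4","side4"):
    c,p,d=load(t); X=cloud(c,d); hsv=cv2.cvtColor(p,cv2.COLOR_RGB2HSV)
    L=(X[...,:2]-[.580,-.0578])@R.T*1000; z=X[...,2]*1000
    near=(abs(L)<50).all(2); print(t,"z hist",dict(zip(*[x.tolist() for x in np.unique((z[near&(z>20)&(z<48)]//2*2).astype(int),return_counts=True)])))
    m=near&(z>34)&(z<43.5)&(hsv[...,2]>110); P=L[m].astype(np.float32)
    if len(P)>20: 
        h=cv2.convexHull(P)[:,0]; f=least_squares(lambda q:np.minimum(0,0)+np.hypot(h[:,0]-q[0],h[:,1]-q[1])-30,[0,0],loss="soft_l1").x
        print(len(P),P.min(0),P.max(0),"fit c",f,"ang",np.degrees(np.arctan2(f[1],f[0])))
```

```text
scene0 z hist {20: 1, 22: 11, 24: 27, 26: 39, 28: 39, 30: 31, 32: 52, 34: 51, 36: 50, 38: 69, 40: 66, 42: 76, 44: 49, 46: 21}
182 [-29.888739 -37.679836] [49.678288 32.378376] fit c [ 12.67247478 -10.74017715] ang -40.28194641237035
side0 z hist {20: 14, 22: 16, 24: 32, 26: 39, 28: 32, 30: 17, 32: 28, 34: 19, 36: 28, 38: 48, 40: 44, 42: 37, 44: 33, 46: 6}
136 [-33.027534 -40.28211 ] [49.470997 25.447594] fit c [  0.04447008 -10.65659538] ang -89.76090553212315
w2 z hist {22: 1, 24: 55, 26: 1142, 28: 611, 30: 38, 32: 628, 34: 355, 36: 51, 38: 863, 40: 867, 42: 1222, 44: 681, 46: 1}
2706 [-32.195377 -38.62367 ] [49.895    33.455147] fit c [-1.71862909 -8.35862913] ang -101.6187377656517
scene4 z hist {20: 6, 22: 13, 24: 26, 26: 51, 28: 19, 30: 16, 32: 21, 34: 21, 36: 41, 38: 75, 40: 65, 42: 33, 44: 35, 46: 16}
165 [ -4.4507217 -28.13815  ] [49.70995  28.310516] fit c [19.99821444 -0.87698586] ang -2.510994924738914
side4 z hist {20: 17, 22: 12, 24: 35, 26: 60, 28: 36, 30: 23, 32: 14, 34: 10, 36: 17, 38: 18, 40: 24, 42: 18, 44: 10, 46: 11}
56 [-14.16241 -34.48288] [48.332153 40.09234 ] fit c [22.47617299 -9.56301832] ang -23.048472102180188
```

Run:
```python
from h import *
from scipy.optimize import least_squares
a=np.radians(21.7); R=np.array([[np.cos(a),np.sin(a)],[-np.sin(a),np.cos(a)]])
out=[]
for t in("scene0","side0","scene4","side4"):
    c,p,d=load(t); X=cloud(c,d); hsv=cv2.cvtColor(p,cv2.COLOR_RGB2HSV)
    L=(X[...,:2]-[.580,-.0578])@R.T*1000; z=X[...,2]*1000
    m=(abs(z-40)<3.5)&(np.hypot(*np.moveaxis(L,2,0))<43)&(L[...,0]<42)&(hsv[...,2]>100)&(hsv[...,1]<90)
    n,l,st,ce=cv2.connectedComponentsWithStats(m.astype(np.uint8)); i=1+st[1:,4].argmax(); P=L[l==i]
    h=cv2.convexHull(P.astype(np.float32))[:,0]
    f=least_squares(lambda q:np.hypot(h[:,0]-q[0],h[:,1]-q[1])-29.5,[5,-5],loss="soft_l1").x
    print(t,len(P),P.min(0),P.max(0),"c",f,np.degrees(np.arctan2(f[1],f[0])))
    ci=proj(c,np.c_[(np.array([.58,-.0578])+np.array([f[0]/1000,f[1]/1000])@R)[None],[[.04]]])[0]
    v=p[:,:,::-1].copy(); v=cv2.resize(v,None,fx=6,fy=6,interpolation=cv2.INTER_CUBIC)
    # expected circle at highest lift (red) and fit (green)
    th=np.linspace(0,2*np.pi,90)
    for cc,col in((f,(0,255,0)),):
        Q=np.c_[cc[0]+30*np.cos(th),cc[1]+30*np.sin(th)]/1000@R+[.58,-.0578]; u=proj(c,np.c_[Q,np.full(90,.0405)])
        cv2.polylines(v,[((u+.5)*6).astype(int)],True,col,1)
    k=((ci+.5)*6).astype(int); out.append(v[k[1]-140:k[1]+140,k[0]-190:k[0]+190])
cv2.imwrite("pics/f5.png",np.vstack([np.hstack(out[:2]),np.hstack(out[2:])]))
```

```text
scene0 147 [-29.88873883 -37.67983772] [38.40226453 26.34508722] c [ 5.35820334 -8.70794811] -58.39504611679564
side0 112 [-33.02753349 -40.28210887] [34.79296452  9.83164574] c [ -1.41232552 -12.50192455] -96.44530133180692
scene4 112 [ -3.98856099 -27.95272947] [40.77419684 28.31051611] c [12.1174045  -0.83359429] -3.9353563073999234
side4 31 [-13.62970984 -32.38329178] [ 31.53766797 -14.08346302] c [ 5.52947613 -3.11543188] -29.39789383635016
```

View pics/f5.png

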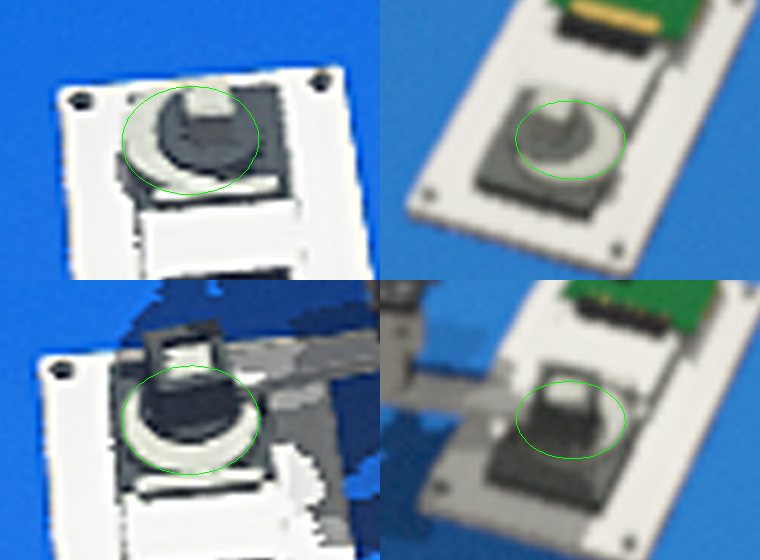

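The scene view shows the high side nearly at the carriage, still lagging by roughly 4°. That matches the 0.07 rad play, so I'll advance the lever 5°.

step_arm:
  deltas:
    - [-3.5, -2.2, 0, 2.5, 0]
    - [-3.4, -2.4, 0, 2.5, 0]
    - [0, 0, 0, 0, 0]
    - [0, 0, 0, 0, 0]
    - [0, 0, 0, 0, 0]
    - [0, 0, 0, 0, 0]
    - [0, 0, 0, 0, 0]
    - [0, 0, 0, 0, 0]
    - [0, 0, 0, 0, 0]
    - [0, 0, 0, 0, 0]

```text
clock: 19.45
tcp_pos: [0.5241, 0.0189, 0.0603]
tcp_rot: [[-0.601, 0.799, 0.001], [0.799, 0.601, 0.001], [0.0, 0.001, -1.0]]
contact_force: [0.2, 0.9, 6.8]
grip_width: 0.21
```

Run:
```python
from h import *
from scipy.optimize import least_squares
s=bot.get_state(); v=s["tcp_pos"][:2]-[.580,-.0578]; print(s["tcp_pos"],s["contact_force"],s["grip_width"],np.hypot(*v),np.degrees(np.arctan2(v[1],v[0])))
a=np.radians(21.7); R=np.array([[np.cos(a),np.sin(a)],[-np.sin(a),np.cos(a)]])
grab("scene","scene6");grab("side","side6")
for t in("scene0","scene4","scene6"):
    c,p,d=load(t); g=cv2.cvtColor(p,cv2.COLOR_RGB2GRAY)
    # rectify plane z=0.040 in jig frame, 4 px/mm ; x right, y up
    gy,gx=np.mgrid[40:-40:-.25,-50:60:.25]; W=np.c_[gx.ravel(),gy.ravel()]/1000@R+[.58,-.0578]
    u=proj(c,np.c_[W,np.full(len(W),.0405)]).astype(np.float32).reshape(gx.shape+(2,))
    r=cv2.remap(p,u[...,0],u[...,1],cv2.INTER_CUBIC); cv2.imwrite(f"pics/r_{t}.png",r[:,:,::-1])
    # radial edges bright->dark outward in the angular range facing camera
X=[cv2.imread(f"pics/r_{t}.png") for t in("scene0","scene4","scene6")]
for x in X[1:]:
    cv2.circle(x,(200+40,160),120,(0,0,255),1); 
cv2.circle(X[0],(200-7,160+39),120,(0,0,255),1)
cv2.imwrite("pics/f6.png",np.hstack([cv2.resize(x,(264,192)) for x in X]) if 0 else np.hstack([x[:, 60:330] for x in X])[:, :800])
c,p,d=load("w2");
```

```text
[0.52408148 0.01887752 0.06025181] [0.16762138 0.92027591 6.7577618 ] 0.2095642965166434 0.09490164481621667 126.1021033086829
```

View pics/f6.png

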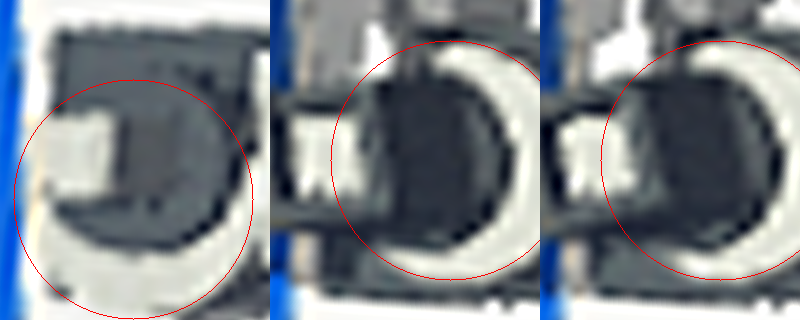

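Run:
```python
import cv2,numpy as np
from scipy.optimize import least_squares
for t in("scene4","scene6"):
    g=cv2.GaussianBlur(cv2.imread(f"pics/r_{t}.png",0),(0,0),2).astype(float)
    def edges(cx,cy,r0,r1,sgn,ths):
        o=[]
        for th in np.radians(ths):
            r=np.arange(r0,r1,.5); v=cv2.remap(g.astype(np.float32),(cx+r*np.cos(th)).astype(np.float32)[None],(cy-r*np.sin(th)).astype(np.float32)[None],1)[0]
            dv=np.gradient(v)*sgn; i=dv.argmax()
            if dv[i]>2: o.append((cx+r[i]*np.cos(th),cy-r[i]*np.sin(th)))
        return np.array(o)
    def fit(P,R0):
        s=least_squares(lambda q:np.hypot(*(P-q[:2]).T)-q[2],[220,160,R0],loss="soft_l1"); return s.x,len(P)
    i=edges(200,160,70,120,1,range(-65,66,3)); o=edges(240,160,105,140,-1,list(range(-95,-34,3))+list(range(35,96,3)))
    fi,fo=fit(i,96),fit(o,120); print(t,fi,fo,"dy mm",-(fo[0][1]-fi[0][1])/4,"ang",np.degrees(np.arcsin(-(fo[0][1]-fi[0][1])/40)))
```

```text
scene4 (array([210.19193854, 160.44204069,  93.56215944]), 44) (array([247.78040387, 163.75505577, 118.64518712]), 42) dy mm -0.8282537710328128 ang -4.750987136125445
scene6 (array([208.77264501, 160.15908359,  94.84678389]), 44) (array([247.21903229, 160.70688384, 119.14851201]), 42) dy mm -0.13695006068103055 ang -0.7846905779489315
```

The circle fit gives a cam high side 0.8° short of the jig axis, after -4.8° before the 5° step. One last check of the seat height and carriage, then I'll hand in.

Run:
```python
from h import *
a=np.radians(21.7); R=np.array([[np.cos(a),np.sin(a)],[-np.sin(a),np.cos(a)]])
for t in("scene0","scene6","side0","side6"):
    c,p,d=load(t); X=cloud(c,d); L=(X[...,:2]-[.58,-.0578])@R.T*1000; z=X[...,2]*1000; hsv=cv2.cvtColor(p,cv2.COLOR_RGB2HSV)
    hb=(np.abs(L)<15).all(2)&(z>58)&(z<85); gr=(hsv[...,0]>45)&(hsv[...,0]<85)&(hsv[...,1]>120)&(abs(L[...,1])<60)&(L[...,0]>60)&(L[...,0]<200)
    print(t,"hub/shaft top z pct90",np.percentile(z[hb],[50,90]).round(1),"board x mean",L[gr][:,0].mean().round(1))
s=bot.get_state(); print(s["clock"],s["contact_force"],s["grip_width"])
print(bot.close_job())
```

```text
scene0 hub/shaft top z pct90 [65.3 69.3] board x mean 140.4
scene6 hub/shaft top z pct90 [69.8 73.5] board x mean 140.3
side0 hub/shaft top z pct90 [66. 71.] board x mean 138.5
side6 hub/shaft top z pct90 [69.6 73.9] board x mean 137.5
19.55 [-0.51019644  0.30615735  6.23182686] 0.20481643017345702
the job is handed in; nothing more can be done
None
```

The lever is on the cam's square shaft, down on its shoulder, and swung counter-clockwise to the highest lift. I handed the job in at about 19.6 s with the gripper still holding its knob.

I picked the lever up by its square hub and lowered it onto the shaft until the wrist felt about 8 N of contact. Then I let go, gripped the knob and swung it about 105° counter-clockwise, which includes the turning play.

**Last checks:**
- **Seat:** just after fitting, the hub top measured about 71.4 mm against 72 mm expected. At the end the scene and side cameras gave roughly 70–74 mm, so it still looks seated, but that reading is coarse.
- **Cam angle:** circle fits to the cam disc and the shoulder put the high side 0.8° short of the jig's x axis, good to about 2–3°. The lever itself was at 126°, about 104° from the jig's axis, which fits the cam lagging by its 0.07 rad play.
- **Grip and force:** the opening was about 19 mm, so the knob was held. The contact force was about 6 N, mostly vertical.

**Not confirmed:** the green board's position did not change measurably (about 0 to 1 mm). I did not measure the carriage slide itself, so full plugging rests on the cam angle alone. I also made no separate final check that the spare handle and other items were undisturbed; no move was meant to touch them.

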